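# Raise the feeder rate four clicks and lock the dial

### The arm

A 7-joint arm with a two-finger parallel gripper is mounted at the origin on a cart in front of the work surface, level with it; the furniture and walls round the work are solid. World frame = base frame: x ahead of the robot, y to its left, z up, the work surface at z = 0. Lengths are in m, angles in rad, forces in N, time in s.
With the tool pointing down it reaches from about 0.35 to 0.9 m from the base axis. Payload 8.1 kg.
Tool frame: the origin (TCP) lies on the centre line of the jaws, within the pads' length; the fingertips stand 8 mm ahead of it and the grasp point (between the pads) lies 11 mm behind it; z points along the fingers, x is the direction in which the jaws open and shut, and the axes are right-handed (so a half turn about z gives the same grasp; the last joint's range is limited). The gripper opens to 92 mm and grips with 3 to 60 N. Pads are 19 mm wide; open, the fingers measure 130 mm over their backs; the gripper's body (75 mm by 190 mm) begins 47 mm behind the grasp point.
Start: joints at [-1.284, 0.434, 0.025, 1.573, -0.012, 1.134, -0.075], TCP at [0.238, 0.578, 0.235] pointing down, gripper open.
Joint ranges: [-2.62, 2.62], [-0.44, 2.09], [-1.27, 1.32], [0.08, 2.57], [-1.32, 4.46], [0.12, 2], [-2.74, 2.74]. Speed limits (rad/s): [2.22, 2.22, 3.01, 3.01, 3.14, 3.14, 3.14].

### API

Orientations are given as a unit quaternion [x, y, z, w].
In Python, from plant import observe, read_camera, order gives the robot as it stands.
- The arm moves only by the tool send_rows, never from a script. Its argument "deltas" is a list of rows, each a list of 3 entries, a list of its own where there are three numbers: the finger opening in mm, from 0 to 91.8, then the shift along the world's x, y, z as a fraction of full scale, then the turn, a rotation vector about the world's x, y, z as a fraction of full scale. In form: [[gripper, [tx, ty, tz], [ax, ay, az]], ...]. A call has 1 to 12 rows; each row is the pose to reach, as a shift and turn from the pose commanded when the call began; what a row does not reach only later rows make up. Full scale, the value 1, is 0.3 m for a shift and 60 degrees for a turn. A row lasts 1/10 s, in which the tool goes at most 50 mm and 8.59 degrees, less where a joint would pass 70% of its speed; a pose out of reach is approached as far as the arm can. A call with a number of a shift or a turn outside -1 to 1 is refused whole. A call with a gripper value outside its range is refused whole. The fingers move at their own pace and stop on an object; the grip force is fixed at half the most. Time passes only in rows, so rows that repeat a pose let the fingers close. It gives the time, the measured TCP pose, the force and the opening at its end, in the units of the state.
- observe(): the state, without advancing time (a new reading comes with each control period).
- read_camera(name): name is "scene" or "top"; returns a dict with "frame" (480x640x3 uint8, red, green, blue), "fx", "fy", "cx", "cy" (pixels), "xyz" and "attitude" of the camera in the world. Camera axes: x right, y down, z forward; pixel columns grow to the right and rows downward; lengths in m; the calibration is good to about 2 mm. A picture is of the moment at which its call begins. There is no depth.
- order.sign_off(): hands the job in, once; it reports no verdict.
The state is a dict: "clock": time; "joints": joint angles; "qd": joint speeds; "joint_torque": joint torques, N m; "ee_pos": TCP position; "tool_rot": TCP orientation; "contact_force": force on the tool from outside, world axes, zero at the start; "torque": the same for the moment, N m; "grip_width": opening from 0.0 (shut) to 1.0 (fully open).
Only numpy, scipy, OpenCV 4.12 (cv2) and the standard library are available. Lean on these libraries where they do the work, as an engineer would, in place of code of your own. Each camera call takes 0.05 s, during which the arm holds its last target. There are 200 camera calls.

### The job

The feeder is running light. On the grey feed-rate station, use a fingertip to slide the orange dial lock fully away from the dial, push the dial's nose round clockwise (seen from above) by exactly four clicks from where it stands, then slide the lock fully home again. Only push with the outside of the fingers: do not grip or force the dial or the lock, and leave everything else on the bench where it is.

Things in the scene. Friction and masses are not known exactly. Their poses are not given: they have to be found in the camera images.
- feed_station: Grey housing, 150 (x) x 230 (y) x 64 (z) mm with a bright metal top panel, screwed to the bench (cannot move). Origin: centre of its underside; z up, x away from the operator side, y towards its dial end. The dial stands at y = +55 mm, the orange lock tab at y = -68 mm, both on x = 0. The panel's top is at z = 64 mm.
- feed_dial: Click-stop dial, vertical axis. Origin on the axis at the panel's top, z up, x along its nose. Black round skirt, radius 34 mm, 11 mm high; on it a grey bar handle 13 mm wide, top 34 mm above the panel: the nose reaches 44 mm from the axis along +x, the tail 16 mm along -x; round hub of radius 16 mm. It starts in one of the first four of its 14 positions, pointing front-left to left.
- dial_nose (a point): Point in the nose's middle plane, 40 mm from the dial's axis, 22 mm above the panel; its angle about the axis is the setting. Clicks are 20 degrees apart. About 0.2 N m (6 N at 32 mm from the axis) starts a click; the force fades to nothing half-way (10 degrees), where the dial snaps ahead by itself to the next rest position. Locked, it only has about 3 degrees of play.
- lock_tab (a point): Centre of the orange ribbed lock tab, 30 mm (station x) x 14 mm (station y) x 16 mm high, standing 17 mm above the panel (this point is 9 mm above the panel). It slides along the station's y axis, away from the dial (-y) to release and towards the dial (+y) to lock. When it is off home a red patch shows on the panel.
- dial_lock: The lock slide itself; origin under the tab's centre at the panel's top, axes as the station's. In the station's frame its y is -68 mm fully home (dial locked) and -82 mm fully released, at the end of its travel (14 mm). About 3 N moves it and it stays where it is left; rubber buffers, which give 1 to 2 mm, soften both ends.
- pen_red: Red pen, 142 mm long, 12 mm thick, lying in front of the station. Leave alone.
- pot_red: Sample pot with white lid and red contents, 50 mm across, 66 mm high, standing behind the station. Leave alone.
- pot_blue: Sample pot with blue lid, 66 mm high, at the back right. Leave alone.
- pot_white: Sample pot with white lid, 66 mm high, at the back right. Leave alone.
- radio: Black hand radio lying at the back. Leave alone.
- phone: Black mobile phone lying at the left. Leave alone.
- calculator: Grey calculator lying at the right. Leave alone.
- wand_green: Green test stick, 150 mm long, lying at the back. Leave alone.
- wand_blue: Blue test stick, 150 mm long, lying at the back. Leave alone.
- mouse: Black computer mouse at the right. Leave alone.

How it is judged:
On the way, in this order (a step that is already met when the one before it is completed fails the run):
1. the lock is slid fully away from the dial (y of lock_tab in the frame of feed_station below -0.079 m), for 0.2 s.
2. the dial rests four clicks clockwise of its start, still unlocked (distance of dial_nose from where it was at the start of the episode between 0.047 and 0.0555 m and angular speed of feed_dial below 0.1 rad/s and y of lock_tab in the frame of feed_station below -0.076 m), for 0.4 s.
At the end, for the whole second after the job is handed in: The dial rests four clicks (80 degrees, within about 8) clockwise of where it started and the lock tab is within 2.5 mm of fully home (distance of dial_nose from where it was at the start of the episode between 0.047 and 0.0555 m and angular speed of feed_dial below 0.05 rad/s and y of lock_tab in the frame of feed_station above -0.0705 m); the robot touches nothing.
It fails at once if the dial was gripped or forced (over 35 N) (contact force between the fingers and feed_dial above 35 N).
It fails at once if the lock tab was gripped or forced (over 35 N) (contact force between the fingers and dial_lock above 35 N).
It fails at once if something else on the bench was lifted or moved by more than 20 mm (distance of any of pen_red, pot_red, pot_blue, pot_white, radio, phone, calculator, wand_green, wand_blue, mouse from where it was at the start of the episode above 0.02 m).
It also fails if it takes over 58 s, if anything falls off the work surface, if the arm or the gripper's body presses on something with over 40 N, if the wrist force passes 120 N, or if a joint passes its speed limit or range.

## Working session

There is one attempt and no reset: what is moved stays moved. The work goes in short steps, Python scripts to look and compute and a tool call to move; the robot and the scene stay as the last step left them, time stands still between calls to the robot, and variables do not carry over. Pictures are saved under pics/ and viewed, about 8 in all and at most 12, crops included, and the job is handed in when it is done.

Besides the shell and the picture viewer there is one more tool, called after ">>>" as name(argument=value, ...), one argument or row to a line, values as JSON. send_rows: Moves the arm, as the interface text tells. Shift numbers are shares of 0.3 m and turn numbers shares of 60 degrees, none past 1 either way. Its arguments: {"type":"object","properties":{"deltas":{"type":"array"}},"required":["deltas"]}

```bash
mkdir -p pics; python3 - <<'E'
from plant import observe, read_camera
import cv2
s=observe(); print(s)
for n in("scene","top"):
    c=read_camera(n); cv2.imwrite(f"pics/{n}0.png",c["frame"][:,:,::-1]); print(n,{k:v for k,v in c.items() if k!="frame"})
E
```

```text
{'clock': 0.0, 'joints': array([-1.28359403,  0.43521415,  0.02499655,  1.57407257, -0.01159851,
        1.13401626, -0.0750995 ]), 'qd': array([-0.00108057, -0.00055514, -0.00130015, -0.00137136,  0.00038572,
       -0.00030811, -0.00104813]), 'joint_torque': array([-5.65109385e-04, -6.67827201e+01,  9.84249003e-01, -3.14460039e+01,
       -6.06480846e-02,  4.27859975e-02,  1.77134852e-04]), 'ee_pos': array([0.23738092, 0.57763316, 0.23396022]), 'tool_rot': array([ 8.30688801e-01,  5.56736475e-01, -6.04367296e-04,  4.97251028e-04]), 'contact_force': array([-0.04434689, -0.31371114,  0.07397584]), 'torque': array([-0.05298827, -0.01414963,  0.00203691]), 'grip_width': 1.00414305592883}
scene {'fx': 571.5711691007264, 'fy': 571.5711691007264, 'cx': 328.1864781001183, 'cy': 242.58242224019108, 'xyz': array([-0.19216555, -0.74447997,  1.2909234 ]), 'attitude': array([ 0.84177687, -0.41573086,  0.14508632, -0.31229715])}
top {'fx': 474.90990210364043, 'fy': 474.90990210364043, 'cx': 316.63484230474086, 'cy': 241.58686855358746, 'xyz': array([ 0.34576108, -0.07673804,  1.43828646]), 'attitude': array([ 0.7134605 , -0.6958648 ,  0.06353577, -0.05205287])}
```

View pics/scene0.png

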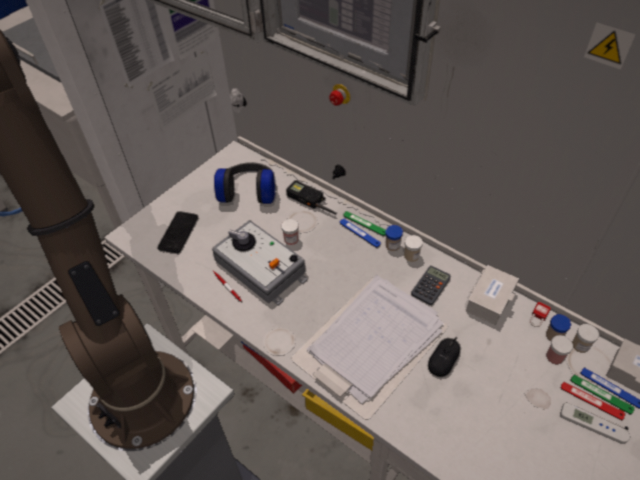

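View pics/top0.png

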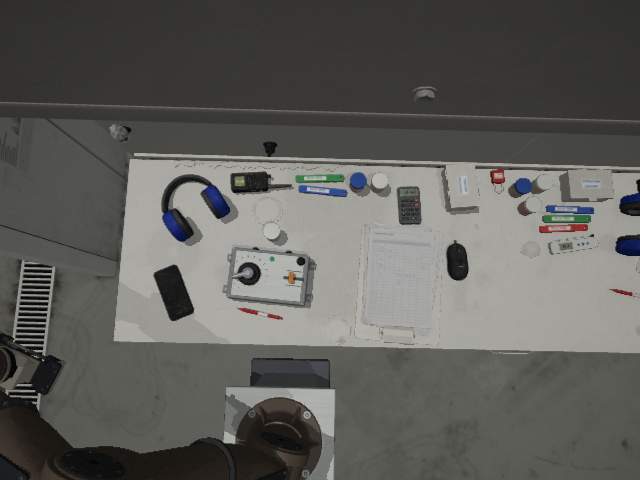

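The scene view shows the station at about (258,262), with the dial at (241,238) and the tab at (273,263). In the top view the dial is at (248,273), the tab at (290,278) and the pen at (260,313). Next I'll measure these and crop in closer.

```bash
cat > h.py <<'E'
import numpy as np, cv2
from scipy.spatial.transform import Rotation as R
from plant import observe, read_camera
def ray(c,u,v):
    d=R.from_quat(c["attitude"]).apply([(u-c["cx"])/c["fx"],(v-c["cy"])/c["fy"],1.]); return c["xyz"],d
def onz(c,u,v,z):
    o,d=ray(c,u,v); return o+d*(z-o[2])/d[2]
def proj(c,p):
    q=R.from_quat(c["attitude"]).inv().apply(np.asarray(p)-c["xyz"]); return np.array([c["fx"]*q[0]/q[2]+c["cx"],c["fy"]*q[1]/q[2]+c["cy"]])
def tri(c1,p1,c2,p2):
    (o1,d1),(o2,d2)=ray(c1,*p1),ray(c2,*p2)
    a=np.linalg.lstsq(np.stack([d1,-d2],1),o2-o1,rcond=None)[0]
    x,y=o1+d1*a[0],o2+d2*a[1]; return (x+y)/2,np.linalg.norm(x-y)
def blob(c,lo,hi,box):
    x0,y0,x1,y1=box
    h=cv2.cvtColor(c["frame"],cv2.COLOR_RGB2HSV)[y0:y1,x0:x1]
    m=cv2.inRange(h,lo,hi); n,l,s,ce=cv2.connectedComponentsWithStats(m)
    if n<2: return None,0
    k=1+np.argmax(s[1:,4]); return ce[k]+[x0,y0],s[k,4]
BOX={"top":(215,235,325,320),"scene":(200,210,315,305)}
E
python3 - <<'E'
from h import *
C={n:read_camera(n) for n in BOX}; P={}
for n,c in C.items():
    P[n],a=blob(c,(5,150,120),(22,255,255),BOX[n]); print(n,"orange",P[n],a,onz(c,*P[n],.078))
print(tri(C["top"],P["top"],C["scene"],P["scene"]))
# panel: bright region in top
c=C["top"]; x0,y0,x1,y1=BOX["top"]; hh=cv2.cvtColor(c["frame"],cv2.COLOR_RGB2HSV)[y0:y1,x0:x1]
ims=[cv2.resize(C[n]["frame"][b[1]:b[3],b[0]:b[2]],None,fx=s,fy=s,interpolation=cv2.INTER_CUBIC) for n,b,s in(("top",BOX["top"],6),("scene",BOX["scene"],6))]
cv2.imwrite("pics/c_top.png",ims[0][:,:,::-1]);cv2.imwrite("pics/c_scene.png",ims[1][:,:,::-1])
E
```

```text
top orange [290.85365854 277.46341463] 41 [ 0.46456481 -0.0248462   0.078     ]
scene orange [273.61363636 262.34090909] 44 [ 0.46466979 -0.02522624  0.078     ]
(array([ 0.46471822, -0.02493528,  0.07767399]), np.float64(0.00032165717006580393))
```

View pics/c_top.png

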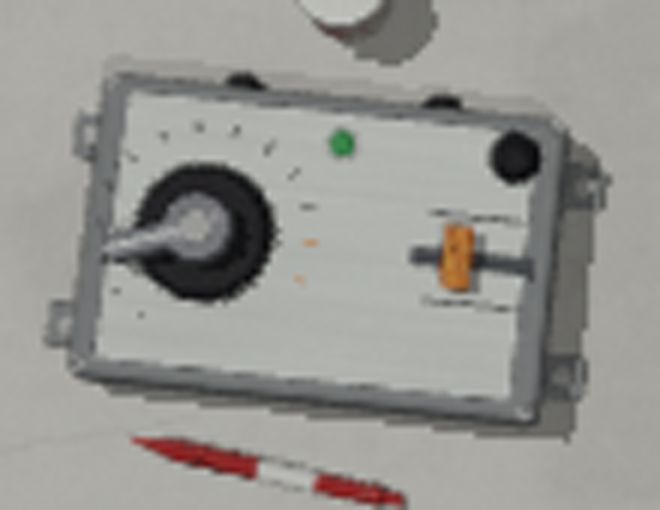

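View pics/c_scene.png

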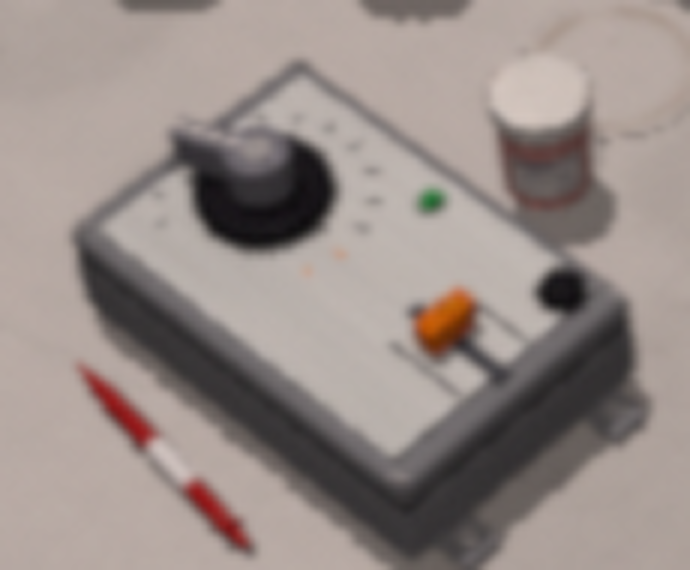

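The top crop shows the nose tip at crop (108,248), the skirt centre at (205,232) and the tab at (458,258). The housing's top corners are at (110,75), (562,125), (532,415) and (72,370). In the scene crop the nose points left with its tip at (178,135).

```bash
python3 - <<'E'
from h import *
c=read_camera("top"); s=read_camera("scene")
t=lambda x,y:((x+.5)/6-.5+215,(y+.5)/6-.5+235)
ss=lambda x,y:((x+.5)/6-.5+200,(y+.5)/6-.5+210)
cor=np.array([onz(c,*t(*p),.064)[:2] for p in[(110,75),(562,125),(532,415),(72,370)]])
print(cor, [np.linalg.norm(cor[i]-cor[i-1]) for i in range(4)])
ctr=cor.mean(0); y=(cor[0]-cor[1])+(cor[3]-cor[2]); yaw1=np.arctan2(-y[0],y[1])
corS=np.array([onz(s,*ss(*p),.064)[:2] for p in[(298,65),(628,303),(400,480),(82,232)]])
print(corS,corS.mean(0)); ys=(corS[0]-corS[1])+(corS[3]-corS[2]); print("yawS",np.degrees(np.arctan2(-ys[0],ys[1])))
print("ctr",ctr,"yaw deg",np.degrees(yaw1))
# skirt by dark ellipse (top at z=.075)
for n,cc,seed in(("top",c,BOX["top"]),("scene",s,BOX["scene"])):
    b=seed; g=cv2.cvtColor(cc["frame"],cv2.COLOR_RGB2GRAY)[b[1]:b[3],b[0]:b[2]]
    print(n,g[(232//6 if n=="top" else 215//6),:][10:60:2])
print("skirt c", onz(c,*t(205,232),.073), onz(s,*ss(262,192),.072))
tip,hub=onz(c,*t(104,250),.098),onz(c,*t(205,219),.098)
print("tip",tip,"hub",hub,"ang",np.degrees(np.arctan2(*(tip-hub)[[1,0]])))
tips,hubs=onz(s,*ss(178,132),.098),onz(s,*ss(262,152),.098)
print("S tip",tips,hubs,np.degrees(np.arctan2(*(tips-hubs)[[1,0]])))
for yaw in[yaw1]:
    M=np.array([[np.cos(yaw),-np.sin(yaw)],[np.sin(yaw),np.cos(yaw)]])
    print("pred dial",ctr+M@[0,.055],"tab",ctr+M@[0,-.068])
E
```

```text
[[ 0.55025592  0.14743927]
 [ 0.53143571 -0.07294355]
 [ 0.39119822 -0.06228727]
 [ 0.40724148  0.15811812]] [np.float64(0.14341258249402927), np.float64(0.22118496376242003), np.float64(0.14064178135913105), np.float64(0.22098850226963845)]
[[ 0.54667711  0.14300127]
 [ 0.52898248 -0.07895223]
 [ 0.39163805 -0.06191001]
 [ 0.4079916   0.15158255]] [0.46882231 0.0384304 ]
yawS -4.470946367423533
ctr [0.47003283 0.04258164] yaw deg -4.522307796622749
top [163 162 117 112 146 125 103 112 147 177 155 153 148 116  60  23  38  16
 121 178 177 178 178 178 177]
scene [174 171 155 119 123 163 175 178 176 174 174 118  26  23  23  21  17  18
  18  20  20  18  80 172 183]
skirt c [0.47408776 0.09664457 0.073     ] [0.47234737 0.09563062 0.072     ]
tip [0.46207704 0.14037304 0.098     ] hub [0.47786741 0.09375605 0.098     ] ang 108.7125603274533
S tip [0.46141947 0.13427183 0.098     ] [0.47596949 0.09445446 0.098     ] 110.0732532894629
pred dial [0.47436943 0.09741041] tab [ 0.46467122 -0.02520665]
```

>>> send_rows(
  deltas=[
    [0,[0.382,-0.964,-0.14],[0,0,-0.6]],
    [0,[0.382,-0.964,-0.14],[0,0,-0.6]],
    [0,[0.382,-0.964,-0.14],[0,0,-0.6]],
    [0,[0.382,-0.964,-0.14],[0,0,-0.6]],
    [0,[0.382,-0.964,-0.14],[0,0,-0.6]],
    [0,[0.382,-0.964,-0.14],[0,0,-0.6]],
    [0,[0.382,-0.964,-0.14],[0,0,-0.6]],
    [0,[0.382,-0.964,-0.14],[0,0,-0.6]],
    [0,[0.382,-0.964,-0.14],[0,0,-0.6]],
    [0,[0.382,-0.964,-0.14],[0,0,-0.6]],
  ],
)

```text
clock: 1.3
ee_pos: [0.3517, 0.2907, 0.1929]
tool_rot: [0.962, 0.274, 0.0, -0.0]
contact_force: [-0.1, 0.1, -1.1]
grip_width: 0.177
```

>>> send_rows(
  deltas=[
    [0,[0.382,-0.964,-0.14],[0,0,-0.6]],
    [0,[0.382,-0.964,-0.14],[0,0,-0.6]],
    [0,[0.382,-0.964,-0.14],[0,0,-0.6]],
    [0,[0.382,-0.964,-0.14],[0,0,-0.6]],
    [0,[0.382,-0.964,-0.14],[0,0,-0.6]],
    [0,[0.382,-0.964,-0.14],[0,0,-0.6]],
    [0,[0.382,-0.964,-0.14],[0,0,-0.6]],
    [0,[0.382,-0.964,-0.14],[0,0,-0.6]],
    [0,[0.382,-0.964,-0.14],[0,0,-0.6]],
    [0,[0.382,-0.964,-0.14],[0,0,-0.6]],
  ],
)

```text
clock: 2.3
ee_pos: [0.4666, 0.0018, 0.1507]
tool_rot: [0.999, -0.036, -0.0, -0.0]
contact_force: [0.0, -0.3, -0.5]
grip_width: 0.002
```

```bash
cat > st.py <<'E'
from h import *
def st():
    s=observe(); M=R.from_quat(s["tool_rot"]).as_matrix(); x=M[:,0]
    d=s["ee_pos"][:2]-[.4701,.0428]; a=np.radians(-4.5)
    print("t %.2f"%s["clock"],"tcp",s["ee_pos"].round(4),"yaw %.1f"%np.degrees(np.arctan2(x[1],x[0])),"z",M[:,2].round(3),"F",s["contact_force"].round(2),"g %.2f"%s["grip_width"],
     "station xy",np.array([d[0]*np.cos(a)+d[1]*np.sin(a),-d[0]*np.sin(a)+d[1]*np.cos(a)]).round(4),"j",s["joints"].round(2))
def pic(n,name):
    c=read_camera(n); b=BOX[n]; cv2.imwrite(f"pics/{name}.png",cv2.resize(c["frame"][b[1]:b[3],b[0]:b[2]],None,fx=6,fy=6,interpolation=cv2.INTER_CUBIC)[:,:,::-1])
    return c
E
python3 -c "
from st import *
st()"
```

```text
t 2.30 tcp [0.4666 0.0018 0.1507] yaw -4.2 z [-0.     0.001 -1.   ] F [ 0.01 -0.29 -0.52] g 0.00 station xy [-0.0003 -0.0412] j [-0.52  0.29  0.5   2.08 -0.19  0.81  0.03]
```

>>> send_rows(
  deltas=[
    [0,[0,0,-0.12],[0,0,0]],
    [0,[0,0,-0.243],[0,0,0]],
    [0,[0,0,-0.243],[0,0,0]],
    [0,[-0.001,-0.013,-0.243],[0,0,0]],
    [0,[-0.002,-0.025,-0.243],[0,0,0]],
    [0,[-0.002,-0.025,-0.243],[0,0,0]],
  ],
)

```text
clock: 2.9
ee_pos: [0.4669, -0.0078, 0.0793]
tool_rot: [0.999, -0.038, 0.001, -0.0]
contact_force: [0.1, 0.2, 0.8]
grip_width: 0.006
```

>>> send_rows(
  deltas=[
    [0,[0,-0.006,0],[0,0,0]],
    [0,[-0.001,-0.012,0],[0,0,0]],
    [0,[-0.0015,-0.018,0],[0,0,0]],
    [0,[-0.002,-0.024,0],[0,0,0]],
    [0,[-0.0025,-0.03,0],[0,0,0]],
    [0,[-0.0025,-0.03,0],[0,0,0]],
  ],
)

```text
clock: 3.5
ee_pos: [0.4655, -0.0172, 0.0779]
tool_rot: [0.999, -0.038, 0.0, 0.0]
contact_force: [1.1, 1.0, -0.2]
grip_width: 0.008
```

```bash
python3 -c "
from st import *
st()"
```

```text
t 3.50 tcp [ 0.4655 -0.0172  0.0779] yaw -4.4 z [ 0. -0. -1.] F [ 1.12  0.96 -0.19] g 0.01 station xy [ 0.0001 -0.0602] j [-0.42  0.41  0.44  2.15 -0.3   0.63  0.16]
```

>>> send_rows(
  deltas=[
    [0,[0,-0.005,0],[0,0,0]],
    [0,[-0.001,-0.01,0],[0,0,0]],
    [0,[-0.001,-0.015,0],[0,0,0]],
    [0,[-0.0015,-0.018,0],[0,0,0]],
    [0,[-0.0015,-0.018,0],[0,0,0]],
    [0,[-0.0015,-0.018,0],[0,0,0]],
  ],
)

```text
clock: 4.1
ee_pos: [0.465, -0.0215, 0.0778]
tool_rot: [0.999, -0.038, -0.0, -0.0]
contact_force: [2.2, 5.6, 0.7]
grip_width: 0.008
```

```bash
python3 -c "
from st import *
st(); pic('scene','s1')"
```

```text
t 4.10 tcp [ 0.465  -0.0215  0.0778] yaw -4.3 z [-0.     0.001 -1.   ] F [2.17 5.57 0.68] g 0.01 station xy [-0.0001 -0.0645] j [-0.41  0.41  0.44  2.15 -0.3   0.63  0.17]
```

View pics/s1.png

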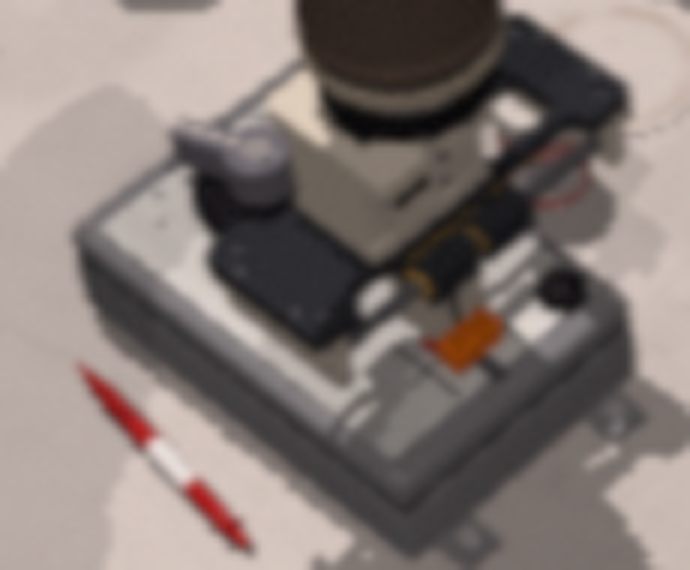

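The tab has moved to about crop (473,340), with red showing beside it. I'll push on into the buffer, watching the force.

>>> send_rows(
  deltas=[
    [0,[0,-0.003,0],[0,0,0]],
    [0,[0,-0.006,0],[0,0,0]],
    [0,[0,-0.006,0],[0,0,0]],
    [0,[0,-0.006,0],[0,0,0]],
  ],
)

```text
clock: 4.55
ee_pos: [0.4649, -0.0226, 0.0778]
tool_rot: [0.999, -0.037, -0.0, -0.001]
contact_force: [0.8, 7.9, 1.8]
grip_width: 0.002
```

```bash
cat >> st.py <<'E'
def tab():
    c=read_camera("scene"); p,a=blob(c,(5,150,60),(22,255,255),BOX["scene"]); q=onz(c,*p,.0777)
    d=q[:2]-[.4701,.0428]; t=np.radians(-4.5); print("tab",p,a,"station y %.4f x %.4f"%(-d[0]*np.sin(t)+d[1]*np.cos(t), d[0]*np.cos(t)+d[1]*np.sin(t)))
E
python3 -c "
from st import *
st(); tab()"
```

```text
t 4.55 tcp [ 0.4649 -0.0226  0.0778] yaw -4.3 z [-0.     0.002 -1.   ] F [0.85 7.86 1.78] g 0.00 station xy [-0.0001 -0.0656] j [-0.4   0.41  0.44  2.15 -0.3   0.63  0.17]
tab [278.04615385 266.21538462] 65 station y -0.0866 x -0.0013
```

>>> send_rows(
  deltas=[
    [0,[0,-0.004,0],[0,0,0]],
    [0,[0,-0.008,0],[0,0,0]],
    [0,[0,-0.008,0],[0,0,0]],
    [0,[0,-0.008,0],[0,0,0]],
    [0,[0,-0.008,0],[0,0,0]],
  ],
)

```text
clock: 5.1
ee_pos: [0.4648, -0.0235, 0.0778]
tool_rot: [0.999, -0.037, -0.0, -0.002]
contact_force: [0.2, 13.7, 2.6]
grip_width: 0.003
```

```bash
python3 -c "
from st import *
st(); tab()"
```

```text
t 5.10 tcp [ 0.4648 -0.0235  0.0778] yaw -4.2 z [-0.001  0.003 -1.   ] F [ 0.23 13.74  2.56] g 0.00 station xy [-0.0001 -0.0665] j [-0.4   0.41  0.44  2.15 -0.3   0.63  0.18]
tab [278.25   266.5625] 64 station y -0.0878 x -0.0017
```

>>> send_rows(
  deltas=[
    [0,[0.002,0.033,0],[0,0,0]],
    [0,[0.002,0.033,0.13],[0,0,0]],
    [0,[0.002,0.033,0.27],[0,0,0]],
    [0,[-0.105,0.49,0.27],[0,0,0.37]],
    [0,[-0.105,0.49,0.27],[0,0,0.37]],
    [0,[-0.105,0.49,0.27],[0,0,0.37]],
    [0,[-0.105,0.49,0.27],[0,0,0.37]],
    [0,[-0.105,0.49,0.27],[0,0,0.37]],
    [0,[-0.105,0.49,0.27],[0,0,0.37]],
  ],
)

```text
clock: 6.05
ee_pos: [0.4335, 0.1191, 0.1587]
tool_rot: [0.988, 0.154, -0.0, 0.0]
contact_force: [0.8, -0.6, -0.6]
grip_width: 0.002
```

```bash
python3 -c "
from st import *
st(); tab(); pic('scene','s2')"
```

```text
t 6.05 tcp [0.4335 0.1191 0.1587] yaw 17.7 z [-0.    -0.001 -1.   ] F [ 0.76 -0.61 -0.57] g 0.00 station xy [-0.0425  0.0732] j [-0.71  0.24  0.38  2.1  -0.12  0.81  0.06]
tab [277.35483871 265.87096774] 62 station y -0.0843 x -0.0017
```

View pics/s2.png

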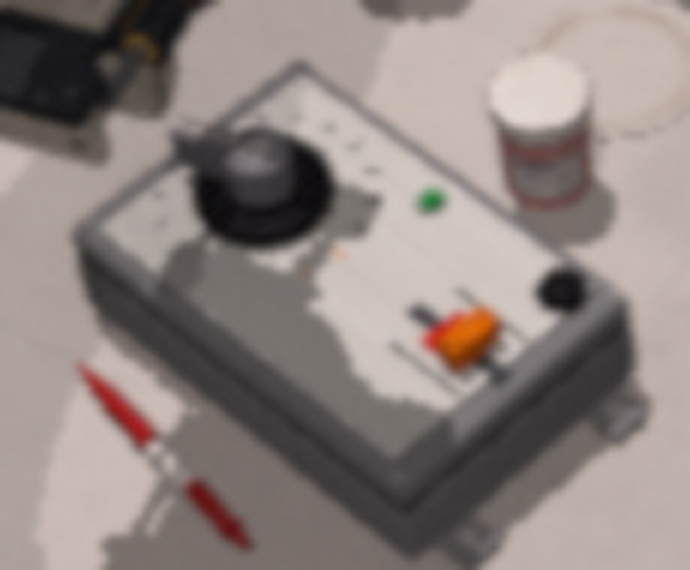

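The lock is released, with the tab at crop (470,338) and red showing. The nose hasn't moved. I'll descend in front of the nose.

>>> send_rows(
  deltas=[
    [0,[0,0,-0.12],[0,0,0]],
    [0,[0,0,-0.236],[0,0,0]],
    [0,[0,0,-0.236],[0,0,0]],
    [0,[0,0,-0.236],[0,0,0]],
  ],
)

```text
clock: 6.55
ee_pos: [0.4334, 0.1195, 0.0883]
tool_rot: [0.988, 0.154, -0.001, 0.0]
contact_force: [0.4, -0.5, -0.1]
grip_width: 0.006
```

```bash
cat >> st.py <<'E'
def arc(angs,p0,yaw0,off=.0255,r=.035,D=(.474,.097)):
    "rows (fractions) that put the finger's back on the nose flank at world angle a"
    for a in angs:
        t=np.radians(a); p=np.array(D)+r*np.array([np.cos(t),np.sin(t)])+off*np.array([-np.sin(t),np.cos(t)])
        print(a,((p-p0)/.3).round(3),round((a-90-yaw0)/60,3))
E
python3 -c "
from st import *
st(); e=observe()['ee_pos'][:2]
arc([112,108,104,100,96,93,90],e,17.7)"
```

```text
t 6.55 tcp [0.4334 0.1195 0.0883] yaw 17.7 z [-0.001 -0.001 -1.   ] F [ 0.4  -0.53 -0.15] g 0.01 station xy [-0.0426  0.0736] j [-0.66  0.36  0.34  2.17 -0.2   0.64  0.14]
112 [0.013 0.001] 0.072
108 [0.019 0.01 ] 0.005
104 [0.025 0.018] -0.062
100 [0.032 0.025] -0.128
96 [0.039 0.032] -0.195
93 [0.044 0.037] -0.245
90 [0.05  0.042] -0.295
```

>>> send_rows(
  deltas=[
    [0,[0.013,0.001,0],[0,0,0.07]],
    [0,[0.019,0.01,0],[0,0,0.005]],
    [0,[0.022,0.014,0],[0,0,-0.03]],
    [0,[0.025,0.018,0],[0,0,-0.06]],
    [0,[0.0285,0.0215,0],[0,0,-0.095]],
    [0,[0.032,0.025,0],[0,0,-0.13]],
    [0,[0.0355,0.0285,0],[0,0,-0.16]],
    [0,[0.039,0.032,0],[0,0,-0.195]],
    [0,[0.042,0.035,0],[0,0,-0.23]],
    [0,[0.042,0.035,0],[0,0,-0.23]],
    [0,[0.042,0.035,0],[0,0,-0.23]],
  ],
)

```text
clock: 7.65
ee_pos: [0.4467, 0.1313, 0.0887]
tool_rot: [0.999, 0.036, 0.001, -0.0]
contact_force: [-0.8, -0.2, -0.5]
grip_width: 0.005
```

```bash
python3 -c "
from st import *
st(); pic('scene','s3')"
```

```text
t 7.65 tcp [0.4467 0.1313 0.0887] yaw 4.1 z [ 0.001  0.001 -1.   ] F [-0.85 -0.2  -0.46] g 0.01 station xy [-0.0303  0.0864] j [-0.72  0.39  0.41  2.14 -0.25  0.65 -0.06]
```

View pics/s3.png

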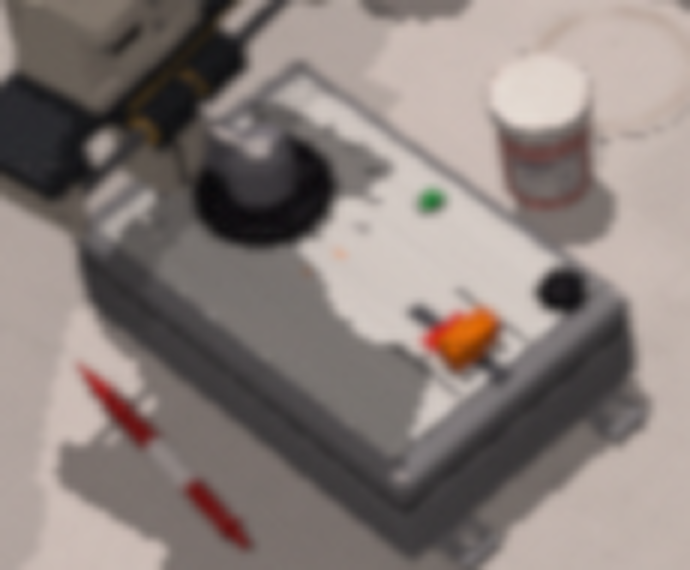

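The nose has turned: its tip is at crop (215,122), previously (178,135), and the force is near zero, so it has snapped. I'll measure the angle and work out the next arc.

```bash
python3 -c "
from st import *
s=read_camera('scene'); ss=lambda x,y:((x+.5)/6-.5+200,(y+.5)/6-.5+210)
for a in(128,108,98,88,68,48,28):
    p=[.474+.044*np.cos(np.radians(a)),.097+.044*np.sin(np.radians(a)),.098]; u=proj(s,p); print(a,((u-[200,210]+.5)*6-.5).round(0))
e=observe()['ee_pos'][:2]
arc([92,88,84,80,76,74],e,4.1)"
```

```text
128 [160. 153.]
108 [169. 129.]
98 [178. 118.]
88 [189. 107.]
68 [216.  92.]
48 [247.  83.]
28 [280.  82.]
92 [ 0.002 -0.   ] -0.035
88 [0.011 0.006] -0.102
84 [0.019 0.011] -0.168
80 [0.028 0.016] -0.235
76 [0.037 0.02 ] -0.302
74 [0.042 0.022] -0.335
```

>>> send_rows(
  deltas=[
    [0,[0.002,0,0],[0,0,-0.035]],
    [0,[0.0065,0.003,0],[0,0,-0.07]],
    [0,[0.011,0.006,0],[0,0,-0.1]],
    [0,[0.015,0.0085,0],[0,0,-0.135]],
    [0,[0.019,0.011,0],[0,0,-0.17]],
    [0,[0.0235,0.0135,0],[0,0,-0.2]],
    [0,[0.028,0.016,0],[0,0,-0.235]],
    [0,[0.0325,0.018,0],[0,0,-0.27]],
    [0,[0.037,0.02,0],[0,0,-0.3]],
    [0,[0.042,0.022,0],[0,0,-0.335]],
    [0,[0.042,0.022,0],[0,0,-0.335]],
  ],
)

```text
clock: 8.85
ee_pos: [0.4588, 0.1379, 0.088]
tool_rot: [0.99, -0.14, 0.0, 0.0]
contact_force: [-1.1, -0.6, 0.2]
grip_width: 0.005
```

>>> send_rows(
  deltas=[
    [0,[-0.03,0,0],[0,0,0]],
    [0,[-0.06,0,0.1],[0,0,0]],
    [0,[-0.2,0,0.3],[0,0,0]],
    [0,[-0.3,0.2,0.4],[0,0,0]],
    [0,[-0.3,0.4,0.4],[0,0,0]],
    [0,[-0.3,0.6,0.4],[0,0,0]],
    [0,[-0.3,0.6,0.4],[0,0,0]],
  ],
)

```text
clock: 9.55
ee_pos: [0.3678, 0.3197, 0.2091]
tool_rot: [0.99, -0.139, 0.0, -0.001]
contact_force: [2.2, -0.7, 0.1]
grip_width: 0.002
```

```bash
python3 -c "
from st import *
st(); pic('top','t4'); pic('scene','s4')
a=cv2.imread('pics/t4.png');b=cv2.imread('pics/s4.png')
cv2.imwrite('pics/b4.png',np.hstack([a[100:400,60:360],b[40:340,100:400]]))"
```

```text
t 9.55 tcp [0.3678 0.3197 0.2091] yaw -16.0 z [ 0.001  0.002 -1.   ] F [ 2.25 -0.73  0.12] g 0.00 station xy [-0.1237  0.268 ] j [-1.24  0.24  0.52  1.97 -0.15  0.96 -0.94]
```

View pics/b4.png

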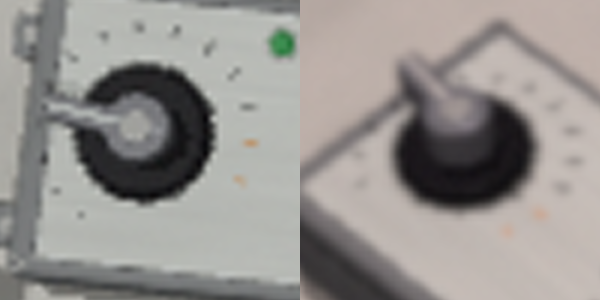

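The top half shows the nose tip at crop (105,203) and the hub at (197,223). The scene half shows the tip at crop (205,100).

```bash
python3 -c "
from st import *
c=read_camera('top');s=read_camera('scene')
for a in(128,118,108,98,88,78,68):
    o=[]
    for k,b in((c,(215,235)),(s,(200,210))):
        for r in(.044,0): o.append(((proj(k,[.474+r*np.cos(np.radians(a)),.097+r*np.sin(np.radians(a)),.098])-b+.5)*6-.5).round(0))
    print(a,*o)
t=lambda x,y:((x+.5)/6-.5+215,(y+.5)/6-.5+235)
for p in((104,250),(105,203)):
    d=onz(c,*t(*p),.098)[:2]-[.474,.097]; print(np.degrees(np.arctan2(d[1],d[0])),np.hypot(*d))
# handle mask: mid-grey between skirt and panel; principal tip direction
"
```

```text
128 [121. 283.] [198. 227.] [160. 153.] [255. 152.]
118 [113. 269.] [198. 227.] [163. 141.] [255. 152.]
108 [107. 254.] [198. 227.] [169. 129.] [255. 152.]
98 [104. 238.] [198. 227.] [178. 118.] [255. 152.]
88 [104. 221.] [198. 227.] [189. 107.] [255. 152.]
78 [107. 205.] [198. 227.] [202.  99.] [255. 152.]
68 [113. 190.] [198. 227.] [216.  92.] [255. 152.]
105.37057120794684 0.04498197449975977
76.93077376270186 0.045236958537591604
```

The change reads about 28°, which is ambiguous between one and two clicks. I'll use the printed tick marks as the angular reference and measure the bar's axis in both the first and the current top image.

```bash
python3 -c "
from st import *
c=read_camera('top')
t=lambda x,y:((x+.5)/6-.5+215,(y+.5)/6-.5+235)
for p in((115,290),(140,315),(132,157),(163,135),(198,126),(237,130),(270,148),(294,173),(308,206),(310,243),(300,280)):
    d=onz(c,*t(*p),.064)[:2]-[.474,.097]; print(p,round(np.degrees(np.arctan2(d[1],d[0])),1),round(np.hypot(*d),4))
ims=[cv2.imread('pics/c_top.png')[110:330,60:300],cv2.imread('pics/t4.png')[110:330,60:300]]
cv2.imwrite('pics/cmp.png',cv2.resize(np.hstack(ims),None,fx=1.6,fy=1.6))
"
```

```text
(115, 290) 123.4 0.051
(140, 315) 142.9 0.0498
(132, 157) 46.0 0.0524
(163, 135) 26.1 0.0529
(198, 126) 7.2 0.0528
(237, 130) -13.7 0.0524
(270, 148) -34.1 0.0513
(294, 173) -53.1 0.0511
(308, 206) -73.0 0.0505
(310, 243) -93.6 0.0501
(300, 280) -114.6 0.0505
```

View pics/cmp.png

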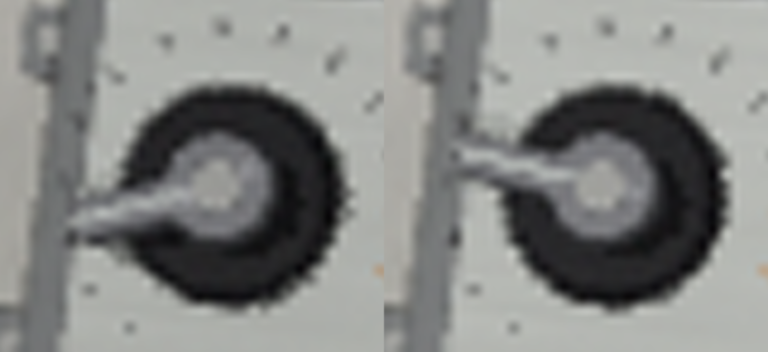

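Ticks stand at 143°, 123°, 103°, (83°), 63° and 46° in world angle. The start was on the 103° tick. The nose now covers the 83° tick with the 103° and 63° ticks bare, so it has moved one click. The target is therefore about 23°, with the last snap at about 33°.

```bash
python3 -c "
from st import *
e=observe()['ee_pos'][:2]
arc([84],e,-16,off=.0365)
t=np.radians(84);D=np.array([.474,.097]);p=D+.035*np.array([np.cos(t),np.sin(t)])+.0365*np.array([-np.sin(t),np.cos(t)])
print(p); arc([84,80,76,72,69,64,60,56,52,49],p,-6)"
```

```text
84 [ 0.243 -0.604] 0.167
[0.44135845 0.13562356]
84 [ 0.036 -0.004] 0.0
80 [0.045 0.001] -0.067
76 [0.055 0.005] -0.133
72 [0.064 0.008] -0.2
69 [0.071 0.011] -0.25
64 [0.084 0.013] -0.333
60 [0.094 0.015] -0.4
56 [0.104 0.016] -0.467
52 [0.114 0.016] -0.533
49 [0.121 0.015] -0.583
```

>>> send_rows(
  deltas=[
    [0,[0.243,-0.604,-0.1],[0,0,0.167]],
    [0,[0.243,-0.604,-0.1],[0,0,0.167]],
    [0,[0.243,-0.604,-0.1],[0,0,0.167]],
    [0,[0.243,-0.604,-0.1],[0,0,0.167]],
    [0,[0.243,-0.604,-0.1],[0,0,0.167]],
    [0,[0.243,-0.604,-0.1],[0,0,0.167]],
    [0,[0.243,-0.604,-0.25],[0,0,0.167]],
    [0,[0.243,-0.604,-0.404],[0,0,0.167]],
    [0,[0.243,-0.604,-0.404],[0,0,0.167]],
    [0,[0.243,-0.604,-0.404],[0,0,0.167]],
  ],
)

```text
clock: 10.8
ee_pos: [0.4408, 0.1366, 0.0872]
tool_rot: [0.999, -0.052, -0.001, 0.001]
contact_force: [0.4, 0.5, 1.4]
grip_width: 0.006
```

>>> send_rows(
  deltas=[
    [0,[0.018,-0.002,0],[0,0,0]],
    [0,[0.036,-0.004,0],[0,0,0]],
    [0,[0.0405,-0.0015,0],[0,0,-0.033]],
    [0,[0.045,0.001,0],[0,0,-0.067]],
    [0,[0.05,0.003,0],[0,0,-0.1]],
    [0,[0.055,0.005,0],[0,0,-0.133]],
    [0,[0.0595,0.0065,0],[0,0,-0.167]],
    [0,[0.064,0.008,0],[0,0,-0.2]],
    [0,[0.071,0.011,0],[0,0,-0.25]],
    [0,[0.071,0.011,0],[0,0,-0.25]],
    [0,[0.071,0.011,0],[0,0,-0.25]],
  ],
)

```text
clock: 11.9
ee_pos: [0.4629, 0.1397, 0.0868]
tool_rot: [0.983, -0.182, 0.0, 0.0]
contact_force: [1.0, 0.4, 0.2]
grip_width: -0.0
```

```bash
python3 -c "
from st import *
st(); e=observe()['ee_pos'][:2]
arc([69,64,60,56,52,49,44,40,36,32,29,28],e,-21)"
```

```text
t 11.90 tcp [0.4629 0.1397 0.0868] yaw -21.0 z [ 0. -0. -1.] F [0.96 0.39 0.19] g -0.00 station xy [-0.0148  0.096 ] j [-0.83  0.44  0.57  2.11 -0.37  0.69 -0.38]
69 [-0.    -0.003] 0.0
64 [ 0.012 -0.   ] -0.083
60 [0.022 0.001] -0.15
56 [0.032 0.002] -0.217
52 [0.042 0.002] -0.283
49 [0.05  0.001] -0.333
44 [ 0.062 -0.   ] -0.417
40 [ 0.072 -0.002] -0.483
36 [ 0.082 -0.005] -0.55
32 [ 0.091 -0.008] -0.617
29 [ 0.098 -0.011] -0.667
28 [ 0.1   -0.013] -0.683
```

>>> send_rows(
  deltas=[
    [0,[0.006,-0.0015,0],[0,0,-0.04]],
    [0,[0.012,0,0],[0,0,-0.083]],
    [0,[0.017,0.0005,0],[0,0,-0.117]],
    [0,[0.022,0.001,0],[0,0,-0.15]],
    [0,[0.027,0.0015,0],[0,0,-0.183]],
    [0,[0.032,0.002,0],[0,0,-0.217]],
    [0,[0.037,0.002,0],[0,0,-0.25]],
    [0,[0.042,0.002,0],[0,0,-0.283]],
    [0,[0.05,0.001,0],[0,0,-0.333]],
    [0,[0.05,0.001,0],[0,0,-0.333]],
    [0,[0.05,0.001,0],[0,0,-0.333]],
  ],
)

```text
clock: 13.0
ee_pos: [0.4782, 0.1399, 0.0869]
tool_rot: [0.937, -0.35, 0.0, 0.0]
contact_force: [0.7, -0.2, -0.1]
grip_width: 0.004
```

>>> send_rows(
  deltas=[
    [0,[0.006,0,0],[0,0,-0.04]],
    [0,[0.012,-0.001,0],[0,0,-0.083]],
    [0,[0.017,-0.002,0],[0,0,-0.117]],
    [0,[0.022,-0.003,0],[0,0,-0.15]],
    [0,[0.027,-0.0045,0],[0,0,-0.183]],
    [0,[0.032,-0.006,0],[0,0,-0.217]],
    [0,[0.037,-0.0075,0],[0,0,-0.25]],
    [0,[0.041,-0.009,0],[0,0,-0.283]],
    [0,[0.048,-0.012,0],[0,0,-0.333]],
    [0,[0.048,-0.012,0],[0,0,-0.333]],
    [0,[0.048,-0.012,0],[0,0,-0.333]],
    [0,[0.048,-0.012,0],[0,0,-0.333]],
  ],
)

```text
clock: 14.2
ee_pos: [0.4923, 0.1364, 0.0868]
tool_rot: [0.862, -0.507, 0.0, 0.0]
contact_force: [0.1, -0.6, -0.3]
grip_width: 0.003
```

```bash
python3 -c "
from st import *
st(); e=observe()['ee_pos'][:2]
arc([29],e,-61);arc([29],e,-61,off=.05)"
```

```text
t 14.20 tcp [0.4923 0.1364 0.0868] yaw -60.9 z [ 0. -0. -1.] F [ 0.09 -0.6  -0.33] g 0.00 station xy [0.0148 0.0951] j [-0.92  0.53  0.76  2.06 -0.53  0.76 -0.9 ]
29 [-0. -0.] 0.0
29 [-0.04   0.071] 0.0
```

>>> send_rows(
  deltas=[
    [0,[-0.04,0.071,0],[0,0,0]],
    [0,[-0.04,0.071,0.1],[0,0,0]],
    [0,[-0.1,0.2,0.3],[0,0,0]],
    [0,[-0.3,0.4,0.4],[0,0,0.2]],
    [0,[-0.4,0.6,0.4],[0,0,0.4]],
    [0,[-0.4,0.6,0.4],[0,0,0.4]],
    [0,[-0.4,0.6,0.4],[0,0,0.4]],
    [0,[-0.4,0.6,0.4],[0,0,0.4]],
  ],
)

```text
clock: 15.0
ee_pos: [0.3701, 0.3201, 0.2074]
tool_rot: [0.95, -0.314, -0.0, -0.001]
contact_force: [0.3, 0.5, 0.0]
grip_width: 0.003
```

```bash
python3 -c "
from st import *
st(); tab(); pic('top','t5')
a=cv2.imread('pics/t5.png')
cv2.imwrite('pics/b5.png',cv2.resize(a[60:380,40:560],None,fx=1.5,fy=1.5))"
```

```text
t 15.00 tcp [0.3701 0.3201 0.2074] yaw -36.6 z [-0.     0.002 -1.   ] F [0.26 0.55 0.02] g 0.00 station xy [-0.1215  0.2686] j [-1.45  0.29  0.8   1.98 -0.25  0.97 -1.17]
tab [277.42857143 265.85714286] 63 station y -0.0844 x -0.0015
```

View pics/b5.png

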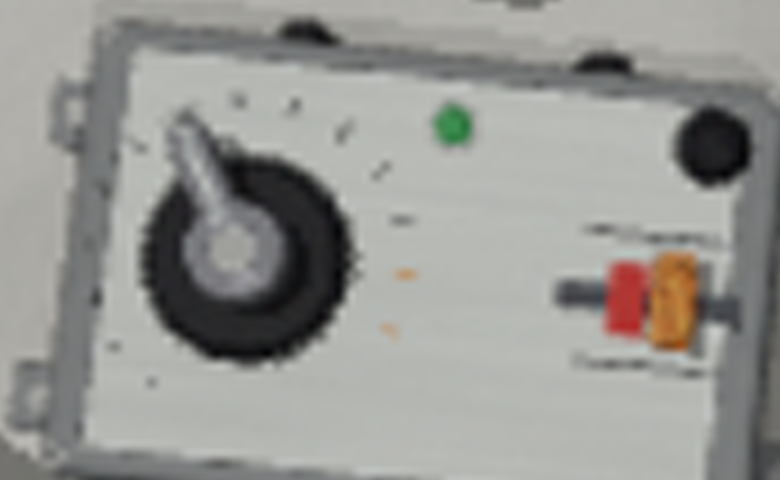

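The nose covers the next-but-one tick of the lower set (about 23–26°), with the 46° and 7° ticks bare. By bar axis it went from 105.4° to about 21.7°, so four clicks. The lock is still released, with the red patch beside the tab. Next I'll push it home from the far side.

>>> send_rows(
  deltas=[
    [0,[0.15,-0.64,0],[0,0,0.535]],
    [0,[0.15,-0.64,0],[0,0,0.535]],
    [0,[0.15,-0.64,0],[0,0,0.535]],
    [0,[0.15,-0.64,0],[0,0,0.535]],
    [0,[0.15,-0.64,0],[0,0,0.535]],
    [0,[0.15,-0.64,0],[0,0,0.535]],
  ],
)

```text
clock: 15.7
ee_pos: [0.4176, 0.1218, 0.2068]
tool_rot: [0.999, -0.046, -0.0, -0.0]
contact_force: [-0.1, 0.5, -0.5]
grip_width: 0.002
```

>>> send_rows(
  deltas=[
    [0,[0.155,-0.64,0],[0,0,0]],
    [0,[0.155,-0.64,0],[0,0,0]],
    [0,[0.155,-0.64,0],[0,0,0]],
    [0,[0.155,-0.64,0],[0,0,0]],
    [0,[0.155,-0.64,0],[0,0,0]],
    [0,[0.155,-0.64,0],[0,0,0]],
    [0,[0.155,-0.64,0],[0,0,0]],
    [0,[0.155,-0.64,-0.15],[0,0,0]],
    [0,[0.155,-0.64,-0.3],[0,0,0]],
    [0,[0.155,-0.64,-0.37],[0,0,0]],
    [0,[0.155,-0.64,-0.37],[0,0,0]],
  ],
)

```text
clock: 16.8
ee_pos: [0.4616, -0.0652, 0.0934]
tool_rot: [0.999, -0.041, -0.003, 0.0]
contact_force: [-0.8, 0.1, 0.1]
grip_width: 0.002
```

```bash
python3 -c "
from st import *
st()"
```

```text
t 16.80 tcp [ 0.4616 -0.0652  0.0934] yaw -4.7 z [-0.006  0.    -1.   ] F [-0.78  0.12  0.05] g 0.00 station xy [-0.     -0.1084] j [-0.52  0.44  0.73  2.15 -0.45  0.71  0.43]
```

>>> send_rows(
  deltas=[
    [0,[0,0,-0.03],[0,0,0]],
    [0,[0,0,-0.057],[0,0,0]],
    [0,[0.001,0.013,-0.057],[0,0,0]],
    [0,[0.002,0.026,-0.057],[0,0,0]],
    [0,[0.003,0.036,-0.057],[0,0,0]],
    [0,[0.004,0.044,-0.057],[0,0,0]],
    [0,[0.0045,0.052,-0.057],[0,0,0]],
    [0,[0.005,0.06,-0.057],[0,0,0]],
    [0,[0.0055,0.068,-0.057],[0,0,0]],
    [0,[0.006,0.074,-0.057],[0,0,0]],
    [0,[0.006,0.074,-0.057],[0,0,0]],
  ],
)

```text
clock: 17.9
ee_pos: [0.4657, -0.0449, 0.0787]
tool_rot: [0.999, -0.042, 0.0, -0.0]
contact_force: [1.0, -1.1, 0.2]
grip_width: 0.007
```

```bash
python3 -c "
from st import *
st(); tab()"
```

```text
t 17.90 tcp [ 0.4657 -0.0449  0.0787] yaw -4.9 z [ 0.  0. -1.] F [ 0.97 -1.13  0.24] g 0.01 station xy [ 0.0025 -0.0878] j [-0.54  0.47  0.71  2.16 -0.49  0.67  0.41]
tab [272.5 267.5] 4 station y -0.0785 x -0.0143
```

>>> send_rows(
  deltas=[
    [0,[0,0.005,0],[0,0,0]],
    [0,[0.001,0.01,0],[0,0,0]],
    [0,[0.001,0.014,0],[0,0,0]],
    [0,[0.001,0.018,0],[0,0,0]],
    [0,[0.001,0.018,0],[0,0,0]],
    [0,[0.001,0.018,0],[0,0,0]],
  ],
)

```text
clock: 18.55
ee_pos: [0.4658, -0.04, 0.0787]
tool_rot: [0.999, -0.043, 0.0, 0.0]
contact_force: [1.6, -3.8, -0.8]
grip_width: 0.005
```

```bash
python3 -c "
from st import *
st()"
```

```text
t 18.55 tcp [ 0.4658 -0.04    0.0787] yaw -4.9 z [ 0. -0. -1.] F [ 1.62 -3.78 -0.79] g 0.00 station xy [ 0.0022 -0.0828] j [-0.56  0.47  0.71  2.16 -0.49  0.67  0.4 ]
```

>>> send_rows(
  deltas=[
    [0,[0,0.004,0],[0,0,0]],
    [0,[0,0.008,0],[0,0,0]],
    [0,[0,0.008,0],[0,0,0]],
    [0,[0,0.008,0],[0,0,0]],
  ],
)

```text
clock: 18.95
ee_pos: [0.4659, -0.0384, 0.0788]
tool_rot: [0.999, -0.043, 0.0, 0.001]
contact_force: [1.0, -6.6, -3.0]
grip_width: 0.007
```

>>> send_rows(
  deltas=[
    [0,[0,0.003,0],[0,0,0]],
    [0,[0,0.005,0],[0,0,0]],
    [0,[0,0.005,0],[0,0,0]],
    [0,[0,0.005,0],[0,0,0]],
  ],
)

```text
clock: 19.35
ee_pos: [0.466, -0.0376, 0.0788]
tool_rot: [0.999, -0.043, 0.0, 0.001]
contact_force: [1.4, -9.3, -1.6]
grip_width: -0.001
```

```bash
python3 -c "
from st import *
st()"
```

```text
t 19.35 tcp [ 0.466  -0.0376  0.0788] yaw -5.0 z [ 0.001 -0.002 -1.   ] F [ 1.37 -9.27 -1.6 ] g -0.00 station xy [ 0.0022 -0.0805] j [-0.56  0.46  0.71  2.16 -0.48  0.67  0.39]
```

>>> send_rows(
  deltas=[
    [0,[0,0.003,0],[0,0,0]],
    [0,[0,0.006,0],[0,0,0]],
    [0,[0,0.006,0],[0,0,0]],
    [0,[0,0.006,0],[0,0,0]],
    [0,[0,0.006,0],[0,0,0]],
  ],
)

```text
clock: 19.85
ee_pos: [0.466, -0.037, 0.0788]
tool_rot: [0.999, -0.044, 0.001, 0.002]
contact_force: [1.0, -14.0, -2.6]
grip_width: 0.002
```

>>> send_rows(
  deltas=[
    [0,[-0.002,-0.035,0],[0,0,0]],
    [0,[-0.003,-0.05,0.1],[0,0,0]],
    [0,[-0.003,-0.05,0.3],[0,0,0]],
    [0,[-0.1,-0.3,0.5],[0,0,0]],
    [0,[-0.2,-0.6,0.5],[0,0,0]],
    [0,[-0.2,-0.6,0.5],[0,0,0]],
    [0,[-0.2,-0.6,0.5],[0,0,0]],
    [0,[-0.2,-0.6,0.5],[0,0,0]],
    [0,[-0.2,-0.6,0.5],[0,0,0]],
  ],
)

```text
clock: 20.75
ee_pos: [0.4055, -0.2142, 0.2288]
tool_rot: [0.999, -0.044, 0.0, -0.001]
contact_force: [-0.5, 0.2, -0.4]
grip_width: 0.003
```

```bash
python3 -c "
from st import *
st(); tab(); pic('top','t6')
c=read_camera('top'); p,a=blob(c,(5,150,60),(22,255,255),BOX['top']); print(p,a,onz(c,*p,.078))
a=cv2.imread('pics/t6.png')
cv2.imwrite('pics/b6.png',cv2.resize(a[60:380,40:560],None,fx=1.5,fy=1.5))"
```

```text
t 20.75 tcp [ 0.4055 -0.2142  0.2288] yaw -5.0 z [ 0.     0.001 -1.   ] F [-0.47  0.21 -0.39] g 0.00 station xy [-0.0443 -0.2613] j [-0.42  0.21  0.95  2.02 -0.21  1.01  0.55]
tab [272.34782609 261.26086957] 23 station y -0.0628 x 0.0004
[290.47826087 277.60869565] 46 [ 0.46412144 -0.02378547  0.078     ]
```

View pics/b6.png

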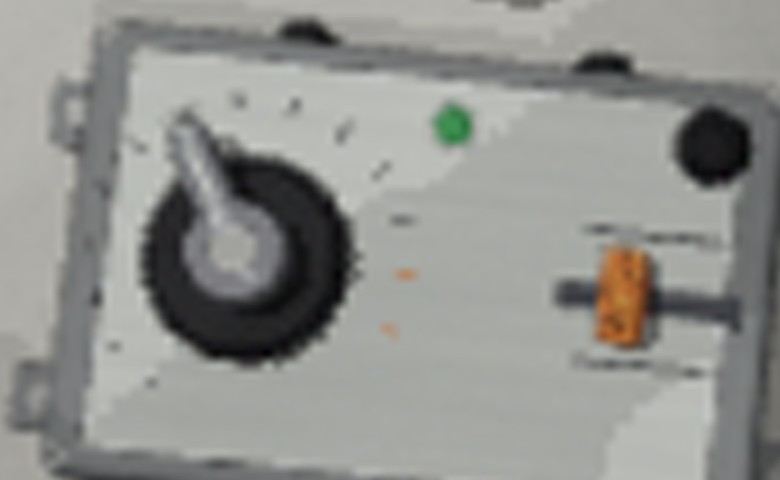

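The tab is back home: the top-view centroid is within about 1 mm of its start and no red shows. The nose is unchanged from the four-click position, and the arm is clear.

```bash
python3 -c "
from plant import order
print(order.sign_off())"
```

```text
the job is handed in; nothing more can be done
None
```

I released the lock, pushed the dial round four clicks clockwise, slid the lock home again and handed the job in at about 21 s. No verdict was reported.

- **Lock release:** I pushed the tab with the shut fingers until it met its end buffer at about 14 N. The red patch showed, and the tab measured about -84 mm in the station frame.
- **Dial:** The nose moved from the tick at about 103° to the one at about 23°. The three ticks between were passed one click at a time. The bar's axis measured from 105.4° to about 21.7°, a change of about 84° by eye. That only fits four clicks, since three would be 60° and five 100°.
- **Lock home:** I pushed the tab back into its other buffer at about 14 N. The top view puts it about 1 mm from where it started, with no red showing. The nose did not move and the arm ended clear.

**Checks that disagreed:**
- After the first two pushes the nose-tip reading gave about 28°, between one click and two. The tick marks settled it as one click, and I carried on from there.
- The final tab reading from the scene camera was off by about 5 mm (-63 mm). It used only 23 pixels because the tab was partly in shadow, so I relied on the top view.

The highest force I read after any move was about 14 N. I did not read the force during moves, and I did not measure the other objects on the bench for movement.

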